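# Turn over and lock the driver board, fit its heat sinks, start the bond timer

## Robot

A 6-joint arm with a two-finger parallel gripper is mounted at the origin on the work surface. World frame = base frame: x ahead of the robot, y to its left, z up, the work surface at z = 0. Lengths are in m, angles in rad, forces in N, time in s.
With the tool pointing down it reaches from about 0.425 to 0.95 m from the base axis. Payload 3.5 kg.
Tool frame: the origin (TCP) lies on the centre line of the jaws, within the pads' length; the fingertips stand 17 mm ahead of it and the grasp point (between the pads) lies 2 mm behind it; z points along the fingers, y is the line along which they close (so a half turn about z gives the same grasp; the last joint's range is limited). The gripper opens to 85 mm and grips with 20 to 120 N. Pads are 22 mm wide; open, the fingers measure 114 mm over their backs; the gripper's body (76 mm by 85 mm) begins 54 mm behind the grasp point. The pads swing forward as they close: fully open they stand 13 mm farther back than shut.
Start: joints at [1.194, 0.286, 1.577, -0, 1.279, -0.15], TCP at [0.152, 0.658, 0.248] pointing down, gripper open.
Joint ranges: [-2.77, 2.77], [-0.9, 2.22], [0.21, 2.48], [-1.53, 4.67], [0.24, 2.81], [-2.84, 2.84]. Speed limits (rad/s): [2.79, 2.79, 3.14, 3.14, 3.14, 3.14].

## Interface

Orientations are given as a unit quaternion [x, y, z, w].
In Python, from plant import ctrl gives the robot as it stands. The module is installed in compiled form; this text tells all that it offers.
- The arm moves only by the tool drive_tool, never from a script. Its argument "moves" is a list of rows, each a list of 3 entries, a list of its own where there are three numbers: the turn, a rotation vector about the tool's x, y, z in rad, then the shift along the tool's x, y, z in m, then the finger opening in m, from 0 to 0.0854. A call has 1 to 5 rows; each row shifts and turns the commanded pose from where the row before left it, along the tool's axes as they then stand; what a row does not reach is not made up. A row lasts 1/8 s, in which the tool goes at most 62.5 mm and 10.7 degrees, less where a joint would pass 70% of its speed; a pose out of reach is approached as far as the arm can. A call with a gripper value outside its range is refused whole. The fingers move at their own pace and stop on an object; "grip_force" is the grip in N (left out, the last holds). Time passes only in rows, so rows that do not move let the fingers close. It gives the time, the measured TCP pose, the force, the opening and the grip force at its end, in the units of the state.
- ctrl.get_state(): the state, without advancing time (a new reading comes with each control period).
- ctrl.read_camera(name): name is "side" or "top" or "wrist"; returns a dict with "image" (420x560x3 uint8, red, green, blue), "fx", "fy", "cx", "cy" (pixels), "R" (3x3) and "t" (3): a world point X has camera coordinates R X + t. Camera axes: x right, y down, z forward; pixel columns grow to the right and rows downward; lengths in m; the calibration is good to about 2 mm. The wrist camera is an equidistant fisheye: a pixel r from the principal point sees the ray r / f radians off the axis. A picture is of the moment at which its call begins. There is no depth.
- ctrl.sign_off(): hands the job in; it is judged then, once.
The state is a dict: "time": time; "qpos": joint angles; "dq": joint speeds; "joint_efforts": joint torques, N m; "eef_pos": TCP position; "tcp_rot": TCP orientation; "contact_force": force on the tool from outside, world axes, zero at the start; "wrist_torque": the same for the moment, N m; "opening": opening from 0.0 (shut) to 1.0 (fully open); "finger_force": force on a finger pad.
Only numpy, scipy, OpenCV 4.12 (cv2) and the standard library are available. Lean on these libraries where they do the work, as an engineer would, in place of code of your own. Each camera call takes 0.05 s, during which the arm holds its last target. There are 200 camera calls.

## Task

Loosen the red knob of the rework frame, turn the circuit board over about its long axis until the five black chips face up and the board lies level on its stop, and lock the knob fully again. Then set every heat sink from the mat flat, fins up, and centred on a black chip of its own (any chip), and when all are on, press the timer's orange plunger fully down to its stop and let it come up to start the bonding time. Leave the other things on the bench where they are, and leave the board locked with the heat sinks in place.

Things in the scene. Friction and masses are not known exactly. Their poses are not given: they have to be found in the camera images.
- frame: Rework frame, fixed. Origin on the bench under its middle; x across it, away from the robot; y along the board's long axis; z up. The board turns about a line parallel to y, 95 mm above the bench. Feet 140 x 24 mm and uprights 30 x 16 mm, 110 mm high, at y = -136 and 136 mm; blue clamp head (40 x 26 mm, top at 120 mm) with the knob at y = -136. Between them only a low bar, 30 mm wide, 10 mm high.
- board (a joint): Turn of the green board, rad: 0 = level, white connectors up; 3.14 = level, black chips up; a stop at both ends. Growing, the edge rail nearer the robot goes down and under; the far rail comes up, over and down on the robot's side. Knob loose: 2 to 3 N at a rail turns it and it stays as left; locked: held fast. Rails included 100 x 222 mm; board 4 mm thick, rails 8 mm wide, 12 mm high, centred on its mid plane.
- knob (a joint): Turn of the frame's locking knob in rad: 0 = loose (stop), 1.4 = locked (stop); grows clockwise seen from above. Below 0.5 the board is free to turn; above that dogs hold its shaft, and the knob can only be locked with the board level (within 0.08 rad of a stop), else it jams part way. It takes about 0.1 N m and stays where it is left.
- knob_grip (a point): Grip point of the red bar-shaped locking knob, on its vertical axis, 146 mm above the bench, 26 mm above the clamp head. The bar is 46 mm long (the x axis of this point lies along it), 14 mm wide (y), 28 mm high, its top 8 mm above this point, bottom 20 mm below it.
- timer: White bench timer, fixed, 80 x 100 mm and 55 mm high, with a dial on the -x face and a steel collar (32 mm wide, top 67 mm up) round its plunger. Origin on the bench under the middle; the plunger is on the vertical through it.
- plunger (a joint): Travel of the timer's spring plunger in m: 0 = up, 0.016 = fully down on its stop. The spring needs about 2 N to start and 8 N at the stop, and returns it when let go.
- plunger_top (a point): Centre of the top of the orange plunger head (38 mm wide, 10 mm high), 95 mm above the bench when up; it goes down and up with the head.
- sink1: Finned aluminium heat sink, 26 x 26 mm and 16 mm high, about 25 g, fins upward; origin at the centre of its underside, z up, sides along x and y. It starts on the thin blue mat (3 mm) lying beside the frame. Three to five of the five heat sinks are present.
- sink2: Finned aluminium heat sink, 26 x 26 mm and 16 mm high, about 25 g, fins upward; origin at the centre of its underside, z up, sides along x and y. It starts on the thin blue mat (3 mm) lying beside the frame. Three to five of the five heat sinks are present.
- sink3: Finned aluminium heat sink, 26 x 26 mm and 16 mm high, about 25 g, fins upward; origin at the centre of its underside, z up, sides along x and y. It starts on the thin blue mat (3 mm) lying beside the frame. Three to five of the five heat sinks are present.
- sink4: Finned aluminium heat sink, 26 x 26 mm and 16 mm high, about 25 g, fins upward; origin at the centre of its underside, z up, sides along x and y. It starts on the thin blue mat (3 mm) lying beside the frame. Three to five of the five heat sinks are present.
- sink5: Finned aluminium heat sink, 26 x 26 mm and 16 mm high, about 25 g, fins upward; origin at the centre of its underside, z up, sides along x and y. It starts on the thin blue mat (3 mm) lying beside the frame. Three to five of the five heat sinks are present.
- chip1 (a point): Middle of the outer face of black chip 1 of 5: 28 x 28 mm, framed in white, 2 mm proud of the board, 4 mm from its mid plane, 2 mm lower than the rail tops. The chips lie in a row along the board's long axis, 40 mm apart, and face down until the board is turned over. Axes: y along the board, z into it from this face.
- chip2 (a point): Middle of the outer face of black chip 2 of 5: 28 x 28 mm, framed in white, 2 mm proud of the board, 4 mm from its mid plane, 2 mm lower than the rail tops. The chips lie in a row along the board's long axis, 40 mm apart, and face down until the board is turned over. Axes: y along the board, z into it from this face.
- chip3 (a point): Middle of the outer face of black chip 3 of 5: 28 x 28 mm, framed in white, 2 mm proud of the board, 4 mm from its mid plane, 2 mm lower than the rail tops. The chips lie in a row along the board's long axis, 40 mm apart, and face down until the board is turned over. Axes: y along the board, z into it from this face.
- chip4 (a point): Middle of the outer face of black chip 4 of 5: 28 x 28 mm, framed in white, 2 mm proud of the board, 4 mm from its mid plane, 2 mm lower than the rail tops. The chips lie in a row along the board's long axis, 40 mm apart, and face down until the board is turned over. Axes: y along the board, z into it from this face.
- chip5 (a point): Middle of the outer face of black chip 5 of 5: 28 x 28 mm, framed in white, 2 mm proud of the board, 4 mm from its mid plane, 2 mm lower than the rail tops. The chips lie in a row along the board's long axis, 40 mm apart, and face down until the board is turned over. Axes: y along the board, z into it from this face.
- reagent: Bystander, loose, not part of the job: amber reagent bottle, 60 mm wide, 140 mm high; origin on the bench under it.
- flux_jar: Bystander, loose, not part of the job: small jar, 52 mm wide, 50 mm high; origin on the bench under it.
- tape: Bystander, loose, not part of the job: yellow roll of tape, 64 mm wide, 18 mm high; origin on the bench under it.
- driver: Bystander, loose, not part of the job: screwdriver, 160 mm long, lying; origin on the bench under it.
- carton: Bystander, loose, not part of the job: cardboard carton, 60 x 80 x 50 mm; origin on the bench under it.
- pipette: Bystander, loose, not part of the job: grey pipette, about 215 mm long, lying; origin on the bench under it.
- tweezers: Bystander, loose, not part of the job: steel tweezers, 120 mm long, lying; origin on the bench under it.

How it is judged:
On the way, in this order (a step that is already met when the one before it is completed fails the run):
1. the knob is loosened (value of joint knob below 0.5 rad), for 0.1 s.
2. the board is turned over, level on its stop (value of joint board above 3 rad), for 0.2 s.
3. the knob is locked with the board turned over (value of joint board above 3 rad and value of joint knob above 1.2 rad), for 0.2 s.
4. every heat sink is on a chip (all of step 3 and ((distance between sink1 and chip1 below 0.008 m and angle between sink1's own z axis and vertical below 0.2 rad) or (distance between sink1 and chip2 below 0.008 m and angle between sink1's own z axis and vertical below 0.2 rad) or (distance between sink1 and chip3 below 0.008 m and angle between sink1's own z axis and vertical below 0.2 rad) or (distance between sink1 and chip4 below 0.008 m and angle between sink1's own z axis and vertical below 0.2 rad) or (distance between sink1 and chip5 below 0.008 m and angle between sink1's own z axis and vertical below 0.2 rad)) and ((distance between sink2 and chip1 below 0.008 m and angle between sink2's own z axis and vertical below 0.2 rad) or (distance between sink2 and chip2 below 0.008 m and angle between sink2's own z axis and vertical below 0.2 rad) or (distance between sink2 and chip3 below 0.008 m and angle between sink2's own z axis and vertical below 0.2 rad) or (distance between sink2 and chip4 below 0.008 m and angle between sink2's own z axis and vertical below 0.2 rad) or (distance between sink2 and chip5 below 0.008 m and angle between sink2's own z axis and vertical below 0.2 rad)) and ((distance between sink3 and chip1 below 0.008 m and angle between sink3's own z axis and vertical below 0.2 rad) or (distance between sink3 and chip2 below 0.008 m and angle between sink3's own z axis and vertical below 0.2 rad) or (distance between sink3 and chip3 below 0.008 m and angle between sink3's own z axis and vertical below 0.2 rad) or (distance between sink3 and chip4 below 0.008 m and angle between sink3's own z axis and vertical below 0.2 rad) or (distance between sink3 and chip5 below 0.008 m and angle between sink3's own z axis and vertical below 0.2 rad)) and ((distance between sink4 and chip1 below 0.008 m and angle between sink4's own z axis and vertical below 0.2 rad) or (distance between sink4 and chip2 below 0.008 m and angle between sink4's own z axis and vertical below 0.2 rad) or (distance between sink4 and chip3 below 0.008 m and angle between sink4's own z axis and vertical below 0.2 rad) or (distance between sink4 and chip4 below 0.008 m and angle between sink4's own z axis and vertical below 0.2 rad) or (distance between sink4 and chip5 below 0.008 m and angle between sink4's own z axis and vertical below 0.2 rad)) and ((distance between sink5 and chip1 below 0.008 m and angle between sink5's own z axis and vertical below 0.2 rad) or (distance between sink5 and chip2 below 0.008 m and angle between sink5's own z axis and vertical below 0.2 rad) or (distance between sink5 and chip3 below 0.008 m and angle between sink5's own z axis and vertical below 0.2 rad) or (distance between sink5 and chip4 below 0.008 m and angle between sink5's own z axis and vertical below 0.2 rad) or (distance between sink5 and chip5 below 0.008 m and angle between sink5's own z axis and vertical below 0.2 rad))), for 0.2 s.
5. the plunger is pressed to its stop (all of step 3 and value of joint plunger above 0.0145 m), for 0.05 s.
At the end, for the whole second after the job is handed in: the board is turned over (over 3.0 rad), the knob locked (over 1.2 rad), each heat sink present rests within 8 mm of the middle of a chip's face and within 0.2 rad of upright, and the plunger is up again (within 3 mm) (all of step 4 and value of joint plunger below 0.003 m and linear speed of each of sink1, sink2, sink3, sink4, sink5 below 0.02 m/s); the robot touches nothing.
It fails at once if another thing on the bench is moved more than 3 cm (distance of any of reagent, flux_jar, tape, driver, carton, pipette, tweezers from where it was at the start of the episode above 0.03 m).
Of sink1, sink2, sink3, sink4, sink5 only 3 to 5 are there at a start; the rules pass over those that are not, and their reading is None.
At some moment in a run one of sink1, sink2, sink3, sink4, sink5 may be knocked a few centimetres aside while the robot is not near it.
It also fails if it takes over 210 s, if anything falls off the work surface, if the arm or the gripper's body presses on something with over 40 N, if the wrist force passes 120 N, or if a joint passes its speed limit or range.

## Working session

There is one attempt and no reset: what is moved stays moved. The work goes in short steps, Python scripts to look and compute and a tool call to move; the robot and the scene stay as the last step left them, time stands still between calls to the robot, and variables do not carry over. Pictures are saved under pics/ and viewed, at most 14 in all, crops included, and the job is handed in when it is done.

Besides the shell and the picture viewer there is one more tool, called after "Request:" as name(argument=value, ...) on one line, values as JSON. drive_tool: Moves the arm, as the interface text tells. Its arguments: {"type":"object","properties":{"moves":{"type":"array","items":{"type":"array"}},"grip_force":{"type":"number"}},"required":["moves"]}

```bash
mkdir -p pics; cat > h.py <<'E'
import numpy as np, cv2
from plant import ctrl
from scipy.spatial.transform import Rotation as Rn
def snap(n,f=None):
    c=ctrl.read_camera(n); 
    if f: cv2.imwrite('pics/'+f,c['image'][:,:,::-1])
    return c
def ray(c,u,v):
    x=(u-c['cx'])/c['fx'];y=(v-c['cy'])/c['fy']
    if c.get('fish'):
        r=np.hypot(x,y);d=np.array([x*np.sinc(r/np.pi),y*np.sinc(r/np.pi),np.cos(r)])
    else: d=np.array([x,y,1.])
    R=np.array(c['R']);t=np.array(c['t']);return -R.T@t,R.T@d
def plane(c,u,v,z):
    o,d=ray(c,u,v);return (o+d*(z-o[2])/d[2])
def proj(c,X):
    p=np.array(c['R'])@X+np.array(c['t'])
    if c.get('fish'):
        r=np.hypot(p[0],p[1]);th=np.arctan2(r,p[2]);return np.array([c['cx']+c['fx']*th*p[0]/r,c['cy']+c['fy']*th*p[1]/r])
    return np.array([c['cx']+c['fx']*p[0]/p[2],c['cy']+c['fy']*p[1]/p[2]])
def wrist(f=None):
    c=snap('wrist',f);c['fish']=1;return c
def st():
    s=ctrl.get_state();print('t',round(s['time'],2),'p',np.round(s['eef_pos'],4),'q',np.round(s['tcp_rot'],4),'F',np.round(s['contact_force'],1),'op',round(s['opening'],3),'ff',np.round(s['finger_force'],1),'qp',np.round(s['qpos'],2));return s
E
python3 - <<'E'
from h import *
st()
for n in('side','top'):
    c=snap(n,n+'1.png');print(n,c['fx'],c['cx'],c['cy'],np.round(c['R'],3).tolist(),np.round(c['t'],3), -np.array(c['R']).T@c['t'])
E
```

```text
t 0.0 p [0.1515 0.6571 0.2469] q [ 1.131e-01  9.936e-01 -1.200e-03 -3.000e-04] F [-0.4 -0.1  0.7] op 0.999 ff 0.0 qp [ 1.19  0.29  1.58 -0.    1.28 -0.15]
side 392.1111501621462 278.60877134758164 214.37635213214153 [[0.893, -0.451, -0.019], [-0.291, -0.543, -0.788], [0.345, 0.709, -0.616]] [-0.473  0.257  0.777] [ 0.22892172 -0.62399062  0.67176494]
top 410.46137653896255 278.25385883302755 210.23019681230744 [[-0.02, -0.999, 0.027], [-0.985, 0.015, -0.17], [0.17, -0.03, -0.985]] [-0.013  0.545  1.215] [0.32994461 0.01475819 1.28966043]
```

View pics/top1.png

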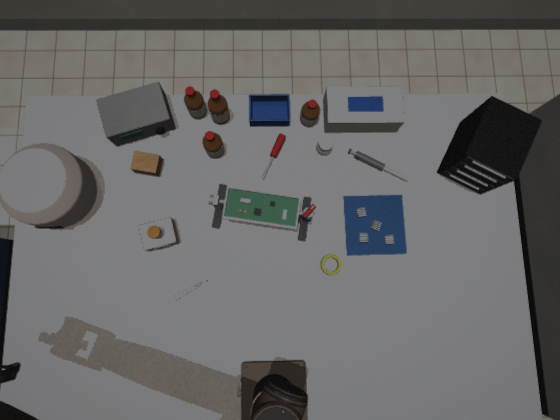

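View pics/side1.png

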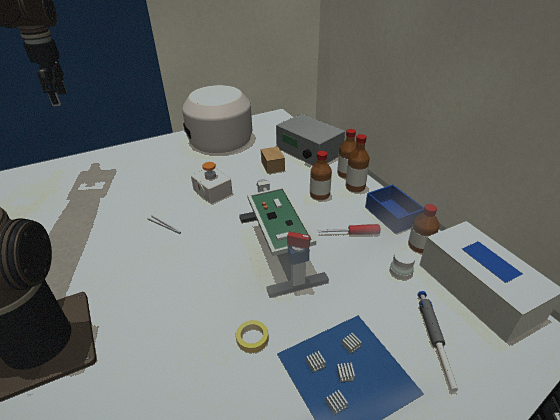

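The top view shows the green board at (262,210), the red knob at (308,212), four sinks near (361,212), (377,225), (363,237) and (389,240), and the plunger at (154,232). In the side view the knob is at (298,240). Next I measure them.

```bash
cat >> h.py <<'E'
def blobs(c,lo,hi,box=None,amin=8):
    h=cv2.cvtColor(c['image'],cv2.COLOR_RGB2HSV);m=cv2.inRange(h,lo,hi)
    if box: 
        k=np.zeros_like(m);k[box[1]:box[3],box[0]:box[2]]=255;m&=k
    cs,_=cv2.findContours(m,cv2.RETR_EXTERNAL,cv2.CHAIN_APPROX_NONE)
    return [(cv2.contourArea(x),cv2.minAreaRect(x)) for x in cs if cv2.contourArea(x)>=amin]
E
python3 - <<'E'
from h import *
c=snap('top')
print('k0')
def sh(n,b,z):
    for a,r in b:
        P=[plane(c,*p,z)[:2] for p in cv2.boxPoints(r)]
        print(n,a,np.round(r[0],1),np.round(plane(c,*r[0],z),4),'corners',np.round(P,3).tolist())
sh('knob',blobs(c,(0,140,60),(8,255,255),(290,195,325,230)),.154)
sh('knob2',blobs(c,(170,140,60),(180,255,255),(290,195,325,230)),.154)
sh('board',blobs(c,(40,60,30),(90,255,255),(210,170,310,240),300),.097)
sh('plunger',blobs(c,(5,140,80),(20,255,255),(140,215,170,250)),.095)
sh('sink',blobs(c,(0,0,110),(180,90,255),(350,200,400,250)),.019)
i=cv2.resize(c['image'][165:265,130:410,::-1],(784,280),interpolation=cv2.INTER_CUBIC)
s=snap('side');j=cv2.resize(s['image'][180:310,190:390,::-1],(492,320),interpolation=cv2.INTER_CUBIC)
o=np.zeros((600,784,3),np.uint8);o[:280]=i;o[280:,:492]=j;cv2.imwrite('pics/z.png',o)
E
```

```text
k0
knob 36.5 [308.2 211.2] [ 0.5215 -0.1042  0.154 ] corners [[0.511, -0.086], [0.539, -0.115], [0.532, -0.122], [0.504, -0.093]]
board 1820.5 [261.1 206.7] [0.5469 0.0289 0.097 ] corners [[0.524, 0.138], [0.605, 0.126], [0.57, -0.081], [0.49, -0.067]]
plunger 99.0 [153.5 231.5] [0.4788 0.3421 0.095 ] corners [[0.495, 0.358], [0.495, 0.327], [0.462, 0.326], [0.463, 0.357]]
sink 11.0 [363.5 238. ] [ 0.4569 -0.2885  0.019 ] corners [[0.46, -0.278], [0.46, -0.3], [0.454, -0.299], [0.454, -0.277]]
sink 23.5 [389.3 239.3] [ 0.4514 -0.3695  0.019 ] corners [[0.461, -0.356], [0.466, -0.379], [0.442, -0.383], [0.437, -0.361]]
```

View pics/z.png

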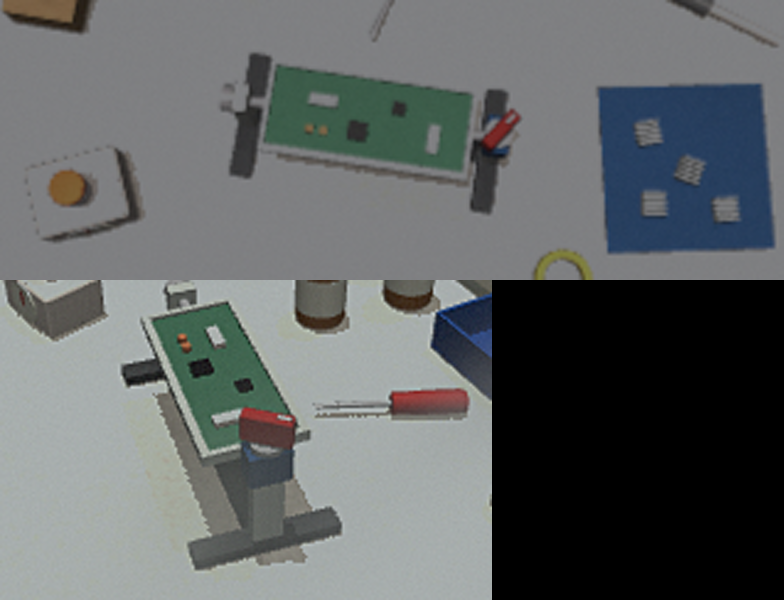

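```bash
cat >> h.py <<'E'
def plan(p,yaw=None):
    "shift in tool axes to world p (TCP), turn about tool z to bring tool y to world yaw (mod pi)"
    s=st();R=Rn.from_quat(s['tcp_rot']).as_matrix();d=R.T@(np.array(p)-s['eef_pos'])
    n=np.linalg.norm(d)/.0625
    print('shift',np.round(d,4),'rows',round(n,2), 'tilt',np.round(R[:,2],3))
    if yaw is not None:
        cur=np.arctan2(R[1,1],R[0,1]);e=(yaw-cur+np.pi/2)%np.pi-np.pi/2
        print('yaw_y',round(cur,3),'turn z',round(-e,3),'alt',round(-e+np.sign(e)*np.pi,3))
E
python3 - <<'E'
from h import *
plan([.40,.30,.25]);plan([.50,-.10,.27],.77)
E
```

```text
t 0.2 p [0.1516 0.6574 0.2475] q [ 1.132e-01  9.936e-01 -7.000e-04 -2.000e-04] F [-0.1 -0.2 -0.5] op 1.003 ff 0.0 qp [ 1.19  0.29  1.58  0.    1.28 -0.15]
shift [-0.3224 -0.2924 -0.0022] rows 6.96 tilt [-0.001 -0.001 -1.   ]
t 0.2 p [0.1516 0.6574 0.2475] q [ 1.132e-01  9.936e-01 -7.000e-04 -2.000e-04] F [-0.1 -0.2 -0.5] op 1.003 ff 0.0 qp [ 1.19  0.29  1.58  0.    1.28 -0.15]
shift [-0.5098 -0.6596 -0.0217] rows 13.34 tilt [-0.001 -0.001 -1.   ]
yaw_y 1.344 turn z 0.574 alt -2.568
```

Request:
drive_tool(moves=[[[0, 0, 0], [-0.044, -0.04, -0.005], 0.05], [[0, 0, 0], [-0.044, -0.04, -0.005], 0.05], [[0, 0, 0], [-0.044, -0.04, -0.005], 0.05], [[0, 0, 0], [-0.044, -0.04, -0.005], 0.05], [[0, 0, 0], [-0.044, -0.04, 0], 0.05]])

```text
time: 0.82
eef_pos: [0.322, 0.4119, 0.2689]
tcp_rot: [0.113, 0.994, 0.0, 0.001]
contact_force: [0.2, 0.4, -0.3]
opening: 0.584
finger_force: 0.0
```

Request:
drive_tool(moves=[[[0, 0, 0], [-0.04, -0.04, 0], 0.05], [[0, 0, 0], [-0.04, -0.047, 0], 0.05], [[0, 0, 0], [-0.04, -0.047, 0], 0.05], [[0, 0, 0], [-0.04, -0.047, 0], 0.05], [[0, 0, 0], [-0.04, -0.047, 0], 0.05]])

```text
time: 1.45
eef_pos: [0.4652, 0.1443, 0.2685]
tcp_rot: [0.113, 0.994, 0.0, 0.0]
contact_force: [0.4, 0.8, -0.2]
opening: 0.589
finger_force: 0.0
```

Request:
drive_tool(moves=[[[0, 0, 0], [-0.025, -0.055, 0], 0.05], [[0, 0, 0], [-0.025, -0.055, 0], 0.05], [[0, 0, 0.18], [0, 0, 0], 0.05], [[0, 0, 0.18], [0, 0, 0], 0.05], [[0, 0, 0.18], [0, 0, 0], 0.05]])

```text
time: 2.08
eef_pos: [0.4886, 0.0274, 0.2681]
tcp_rot: [0.377, 0.926, 0.0, -0.0]
contact_force: [-0.2, 0.7, 1.0]
opening: 0.585
finger_force: 0.0
```

```bash
python3 - <<'E'
from h import *
plan([.5215,-.104,.2],.77)
c=wrist('w1.png');print(c['fx'],c['cx'],c['cy'],np.round(c['R'],3).tolist(),np.round(-np.array(c['R']).T@c['t'],3))
for a,r in blobs(c,(0,140,50),(8,255,255),None,40)+blobs(c,(172,140,50),(180,255,255),None,40):
    P=np.array([plane(c,*p,.154)[:2] for p in cv2.boxPoints(r)])
    print(a,np.round(r[0]),np.round(P.mean(0),4),np.round(P,3).tolist())
E
```

```text
t 2.08 p [0.4886 0.0274 0.2681] q [ 3.773e-01  9.261e-01  0.000e+00 -2.000e-04] F [-0.2  0.7  1. ] op 0.585 ff 0.0 qp [-0.15 -0.15  2.    0.    1.29 -0.95]
shift [-0.1154 -0.071   0.0681] rows 2.43 tilt [-0.  0. -1.]
yaw_y 0.797 turn z 0.027 alt -3.114
325.19226210127806 277.9540400240054 204.64386356054175 [[0.699, 0.715, 0.0], [0.678, -0.663, 0.317], [0.227, -0.221, -0.949]] [0.43  0.084 0.394]
108.5 [549. 342.] [0.9015 0.159 ] [[0.892, 0.143], [0.884, 0.169], [0.911, 0.176], [0.919, 0.148]]
227.0 [528. 274.] [0.7372 0.1681] [[0.73, 0.152], [0.72, 0.175], [0.744, 0.185], [0.755, 0.16]]
```

View pics/w1.png

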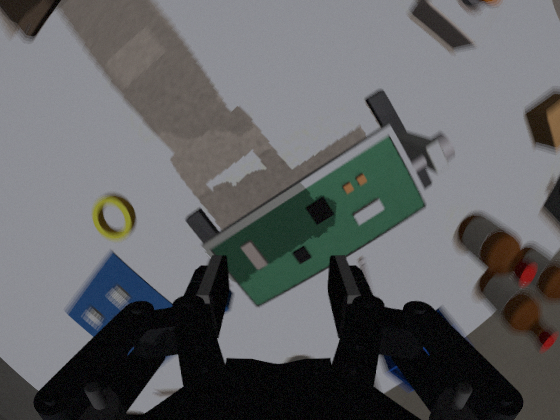

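The wrist view shows the board at (320,215) and the frame's knob end behind the left finger near (225,290). I'll move above the knob.

Request:
drive_tool(moves=[[[0, 0, 0], [-0.05, -0.03, 0], 0.05], [[0, 0, 0], [-0.05, -0.03, 0.01], 0.05], [[0, 0, 0], [-0.015, -0.011, 0.02], 0.05], [[0, 0, 0], [0, 0, 0], 0.05]])

```text
time: 2.62
eef_pos: [0.5212, -0.1038, 0.2362]
tcp_rot: [0.374, 0.927, 0.0, -0.002]
contact_force: [-0.5, -0.2, -0.2]
opening: 0.587
finger_force: 0.0
```

```bash
python3 - <<'E'
from h import *
plan([.5215,-.104,.146],.77)
c=wrist('w2.png')
for a,r in blobs(c,(0,120,30),(8,255,255),(150,100,420,400),40)+blobs(c,(172,120,30),(180,255,255),(150,100,420,400),40):
    P=np.array([plane(c,*p,.154)[:2] for p in cv2.boxPoints(r)])
    print(a,np.round(r[0]),np.round(P.mean(0),4),np.round(P,3).tolist())
E
```

```text
t 2.62 p [ 0.5212 -0.1038  0.2362] q [ 3.744e-01  9.273e-01  1.000e-04 -2.300e-03] F [-0.5 -0.2 -0.2] op 0.587 ff 0.0 qp [-0.39 -0.02  1.94  0.    1.23 -1.19]
shift [-0.0007  0.0002  0.0902] rows 1.44 tilt [-0.004  0.002 -1.   ]
yaw_y 0.803 turn z 0.033 alt -3.108
960.0 [279. 219.] [ 0.5208 -0.103 ] [[0.534, -0.125], [0.499, -0.09], [0.507, -0.081], [0.543, -0.115]]
```

View pics/w2.png

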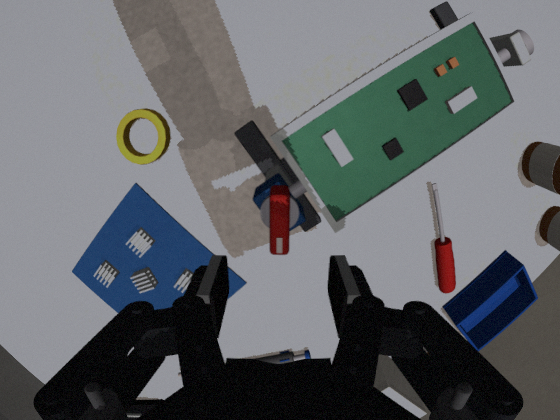

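Knob seen at (279,219), aligned between the fingers. Descend and grip.

Request:
drive_tool(moves=[[[0, 0, 0.02], [0, 0, 0.045], 0.05], [[0, 0, 0], [0, 0, 0.045], 0.05], [[0, 0, 0], [0, 0, 0], 0.0], [[0, 0, 0], [0, 0, 0], 0.0], [[0, 0, 0], [0, 0, 0], 0.0]], grip_force=40)

```text
time: 3.3
eef_pos: [0.5221, -0.1036, 0.1504]
tcp_rot: [0.382, 0.924, -0.001, -0.0]
contact_force: [-4.3, -1.7, -1.3]
opening: 0.153
finger_force: 40.2
```

Request:
drive_tool(moves=[[[0, 0, -0.14], [0, 0, 0], 0.0], [[0, 0, -0.14], [0, 0, 0], 0.0], [[0, 0, -0.14], [0, 0, 0], 0.0]])

```text
time: 3.68
eef_pos: [0.5215, -0.1045, 0.1505]
tcp_rot: [0.179, 0.984, -0.002, -0.001]
contact_force: [-6.0, -6.2, -0.7]
opening: 0.159
finger_force: 40.4
```

Request:
drive_tool(moves=[[[0, 0, -0.16], [0, 0, 0], 0.0], [[0, 0, -0.16], [0, 0, 0], 0.0], [[0, 0, -0.16], [0, 0, 0], 0.0], [[0, 0, -0.16], [0, 0, 0], 0.0], [[0, 0, -0.16], [0, 0, 0], 0.0]])

```text
time: 4.3
eef_pos: [0.5214, -0.1065, 0.1505]
tcp_rot: [-0.218, 0.976, -0.004, -0.002]
contact_force: [-6.6, -11.4, -2.2]
opening: 0.157
finger_force: 40.1
```

Request:
drive_tool(moves=[[[0, 0, -0.16], [0, 0, 0], 0.0], [[0, 0, -0.06], [0, 0, 0], 0.0], [[0, 0, 0], [0, 0, 0], 0.0]])

```text
time: 4.68
eef_pos: [0.5221, -0.1067, 0.1507]
tcp_rot: [-0.319, 0.948, -0.004, -0.001]
contact_force: [-5.3, -12.0, -3.9]
opening: 0.155
finger_force: 70.9
```

```bash
python3 - <<'E'
from h import *
s=st();plan([.5,0,.2],.8);print(s['wrist_torque'])
E
```

```text
t 4.67 p [ 0.5221 -0.1067  0.1507] q [-0.3188  0.9478 -0.0035 -0.0011] F [ -5.3 -12.   -3.9] op 0.155 ff 70.9 qp [-0.39  0.08  2.01 -0.01  1.05 -2.6 ]
t 4.67 p [ 0.5221 -0.1067  0.1507] q [-0.3188  0.9478 -0.0035 -0.0011] F [ -5.3 -12.   -3.9] op 0.155 ff 70.9 qp [-0.39  0.08  2.01 -0.01  1.05 -2.6 ]
shift [-0.0466  0.0981 -0.0501] rows 1.91 tilt [ 0.    -0.007 -1.   ]
yaw_y 2.22 turn z 1.42 alt -1.722
[-1.85188151  0.8359922  -1.25386272]
```

Knob is at its loose stop. Release, rise, and turn the tool in line with the frame.

Request:
drive_tool(moves=[[[0, 0, 0.04], [0, 0, 0], 0.05], [[0, 0, 0], [0, 0, 0], 0.05], [[0, 0, 0], [0, 0, -0.05], 0.05], [[0, 0, 0.16], [0, 0, -0.03], 0.0], [[0, 0, 0.16], [0, 0, 0], 0.0]])

```text
time: 5.3
eef_pos: [0.5249, -0.1036, 0.2344]
tcp_rot: [-0.144, 0.99, -0.003, 0.005]
contact_force: [-0.0, -0.2, -0.1]
opening: 0.163
finger_force: 0.0
```

Request:
drive_tool(moves=[[[0, 0, 0.16], [0, 0, 0], 0.0], [[0, 0, 0.16], [0, 0, 0], 0.0], [[0, 0, 0.14], [0, 0, 0], 0.0], [[0, 0, 0], [0, 0, 0], 0.0]])

```text
time: 5.8
eef_pos: [0.523, -0.103, 0.2302]
tcp_rot: [0.082, 0.997, -0.0, 0.001]
contact_force: [-0.7, 0.9, -0.2]
opening: 0.006
finger_force: 0.0
```

```bash
cat >> h.py <<'E'
C=np.array([.544,.030]);T=-.166
def fw(x,y,z): # frame -> world
    return np.array([C[0]+x*np.cos(T)-y*np.sin(T),C[1]+x*np.sin(T)+y*np.cos(T),z])
E
python3 - <<'E'
from h import *
plan(fw(-.054,0,.132),1.405)
E
```

```text
t 5.8 p [ 0.523  -0.103   0.2302] q [ 8.180e-02  9.966e-01 -4.000e-04  1.500e-03] F [-0.7  0.9 -0.2] op 0.006 ff 0.0 qp [-0.38 -0.01  1.94  0.    1.21 -1.79]
shift [0.0553 0.1348 0.0979] rows 2.81 tilt [ 0.003 -0.001 -1.   ]
yaw_y 1.407 turn z 0.002 alt -3.14
```

Request:
drive_tool(moves=[[[0, 0, 0], [0.02, 0.045, 0], 0.0], [[0, 0, 0], [0.02, 0.045, 0], 0.0], [[0, 0, 0], [0.015, 0.045, 0.04], 0.0], [[0, 0, 0], [0, 0, 0.055], 0.0], [[0, 0, 0], [0, 0, 0], 0.0]])

```text
time: 6.42
eef_pos: [0.4872, 0.0403, 0.1299]
tcp_rot: [0.081, 0.997, 0.0, -0.005]
contact_force: [-0.6, -0.3, -0.0]
opening: 0.003
finger_force: 0.0
```

Request:
drive_tool(moves=[[[0, 0, 0], [0, 0, 0.02], 0.0], [[0, 0, 0], [0, 0, 0.015], 0.0], [[0, 0, 0], [-0.003, 0, 0.01], 0.0], [[0, 0, 0], [-0.002, 0, 0.008], 0.0], [[0, 0, 0], [-0.002, 0, 0.007], 0.0]])

```text
time: 7.05
eef_pos: [0.4968, 0.0379, 0.0727]
tcp_rot: [0.083, 0.997, 0.0, -0.001]
contact_force: [-1.7, 0.1, 0.6]
opening: -0.002
finger_force: 0.9
```

```bash
python3 - <<'E'
from h import *
plan(fw(-.047,0,.075))
s=snap('side');j=cv2.resize(s['image'][150:310,190:390,::-1],(600,480),interpolation=cv2.INTER_CUBIC)
cv2.imwrite('pics/s2.png',j)
E
```

```text
t 7.05 p [0.4968 0.0379 0.0727] q [ 0.0833  0.9965  0.     -0.0011] F [-1.7  0.1  0.6] op -0.002 ff 0.9 qp [-0.13  0.12  2.12 -0.    0.9  -1.53]
shift [-0.0008 -0.     -0.0023] rows 0.04 tilt [-0.002  0.    -1.   ]
```

View pics/s2.png

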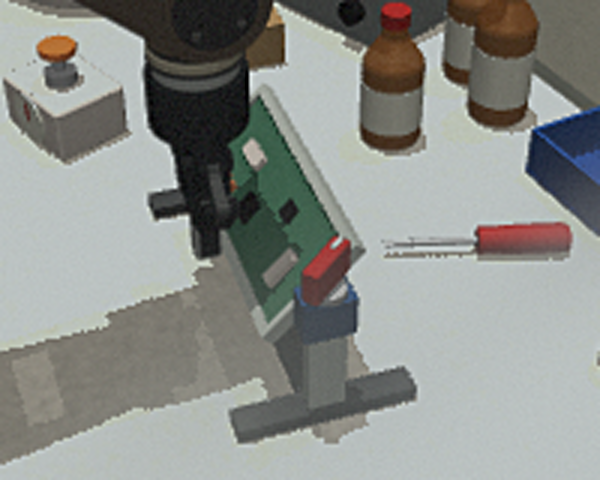

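The board stands at about 55° with the far rail up. I go over to its far side now.

Request:
drive_tool(moves=[[[0, 0, 0], [0.015, 0, -0.01], 0.0], [[0, 0, 0], [0.01, 0, -0.06], 0.0], [[0, 0, 0], [0, 0, -0.055], 0.0], [[0, 0, 0], [-0.06, 0, -0.005], 0.0], [[0, 0, 0], [-0.06, 0, 0], 0.0]])

```text
time: 7.72
eef_pos: [0.593, 0.022, 0.2062]
tcp_rot: [0.083, 0.997, -0.0, 0.003]
contact_force: [0.6, -0.2, -0.3]
opening: -0.003
finger_force: 0.0
```

Request:
drive_tool(moves=[[[0, 0, 0], [-0.03, 0, 0], 0.0], [[0, 0, 0], [0, 0, 0.04], 0.0], [[0, 0, 0], [0, 0, 0.03], 0.0], [[0, 0, 0], [0, 0, 0], 0.0]])

```text
time: 8.22
eef_pos: [0.6181, 0.0175, 0.1292]
tcp_rot: [0.083, 0.997, 0.0, -0.004]
contact_force: [-0.9, -0.3, -0.3]
opening: 0.0
finger_force: 0.0
```

```bash
python3 - <<'E'
from h import *
plan(fw(.018,0,.140))
E
```

```text
t 8.22 p [0.6181 0.0175 0.1292] q [ 8.330e-02  9.965e-01  2.000e-04 -4.100e-03] F [-0.9 -0.3 -0.3] op 0.0 ff 0.0 qp [-0.14  0.29  1.8  -0.    1.06 -1.54]
shift [ 0.0572  0.     -0.0103] rows 0.93 tilt [-0.008  0.001 -1.   ]
```

Request:
drive_tool(moves=[[[0, 0, 0], [0.02, 0, 0], 0.0], [[0, 0, 0], [0.015, 0, -0.003], 0.0], [[0, 0, 0], [0.012, 0, -0.007], 0.0], [[0, 0, 0], [0.012, 0, -0.007], 0.0], [[0, 0, 0], [0.01, 0, -0.003], 0.0]])

```text
time: 8.85
eef_pos: [0.5529, 0.0286, 0.1549]
tcp_rot: [0.083, 0.997, -0.0, 0.002]
contact_force: [2.8, -0.7, -1.6]
opening: 0.004
finger_force: 1.4
```

Request:
drive_tool(moves=[[[0, 0, 0], [0.008, 0, -0.001], 0.0], [[0, 0, 0], [0.01, 0, 0.002], 0.0], [[0, 0, 0], [0.01, 0, 0.005], 0.0], [[0, 0, 0], [0.01, 0, 0.007], 0.0], [[0, 0, 0], [0.008, 0, 0.008], 0.0]])

```text
time: 9.48
eef_pos: [0.5062, 0.0365, 0.1318]
tcp_rot: [0.083, 0.997, 0.0, -0.001]
contact_force: [1.1, 0.1, 1.1]
opening: 0.0
finger_force: 1.1
```

```bash
python3 - <<'E'
from h import *
plan(fw(-.046,0,.118))
s=snap('side');j=cv2.resize(s['image'][150:310,190:390,::-1],(600,480),interpolation=cv2.INTER_CUBIC)
cv2.imwrite('pics/s3.png',j)
E
```

```text
t 9.47 p [0.5062 0.0365 0.1318] q [ 8.330e-02  9.965e-01  1.000e-04 -6.000e-04] F [1.1 0.1 1.1] op 0.0 ff 1.1 qp [-0.13  0.05  2.08  0.    1.02 -1.53]
shift [ 0.0077 -0.0002  0.0138] rows 0.25 tilt [-0.001  0.    -1.   ]
```

View pics/s3.png

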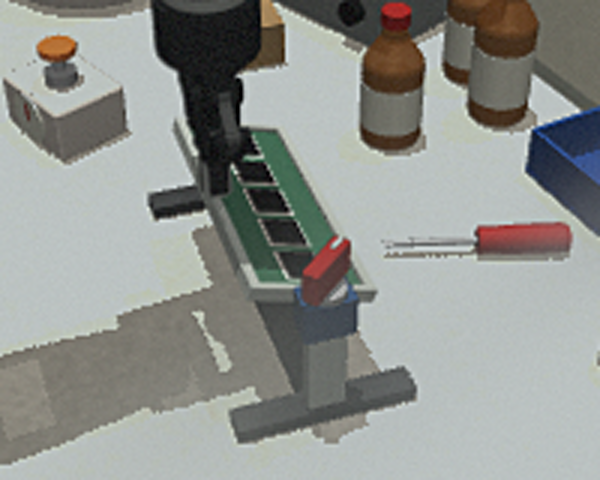

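The chips face up and the board is nearly level. I press the rail down onto its stop.

Request:
drive_tool(moves=[[[0, 0, 0], [0.005, 0, 0.006], 0.0], [[0, 0, 0], [0.003, 0, 0.005], 0.0], [[0, 0, 0], [0, 0, 0.003], 0.0]])

```text
time: 9.9
eef_pos: [0.4986, 0.0378, 0.1178]
tcp_rot: [0.083, 0.997, 0.0, -0.001]
contact_force: [-2.5, 0.6, 12.4]
opening: 0.0
finger_force: 7.8
```

Request:
drive_tool(moves=[[[0, 0, 0], [0, 0, 0.002], 0.0], [[0, 0, 0], [0, 0, 0.002], 0.0], [[0, 0, 0], [0, 0, 0], 0.0]])

```text
time: 10.28
eef_pos: [0.4988, 0.0378, 0.1177]
tcp_rot: [0.083, 0.997, -0.0, -0.003]
contact_force: [-12.1, 1.3, 23.1]
opening: 0.0
finger_force: 11.2
```

Request:
drive_tool(moves=[[[0, 0, 0], [0, 0, -0.06], 0.0], [[0, 0, 0], [0.0, 0, -0.055], 0.05], [[0, 0, 0], [-0.015, -0.048, 0], 0.05], [[0, 0, 0], [-0.015, -0.048, 0], 0.05], [[0, 0, 0], [-0.015, -0.048, 0], 0.05]])

```text
time: 10.9
eef_pos: [0.5192, -0.1128, 0.2286]
tcp_rot: [0.083, 0.997, 0.0, -0.001]
contact_force: [0.2, 0.2, 0.3]
opening: 0.585
finger_force: 0.0
```

Request:
drive_tool(moves=[[[0, 0, -0.16], [0, 0, 0], 0.05], [[0, 0, -0.16], [0, 0, 0], 0.05], [[0, 0, -0.16], [0, 0, 0], 0.05], [[0, 0, -0.16], [0, 0, 0], 0.05], [[0, 0, -0.16], [0, 0, 0], 0.05]])

```text
time: 11.52
eef_pos: [0.519, -0.1115, 0.2281]
tcp_rot: [-0.314, 0.949, 0.001, -0.001]
contact_force: [0.7, 0.9, -0.2]
opening: 0.578
finger_force: 0.0
```

```bash
python3 - <<'E'
from h import *
c=wrist('w3.png')
for a,r in blobs(c,(0,120,30),(8,255,255),(150,100,420,400),40)+blobs(c,(172,120,30),(180,255,255),(150,100,420,400),40):
    P=np.array([plane(c,*p,.154)[:2] for p in cv2.boxPoints(r)])
    e=max([(np.linalg.norm(P[i]-P[i-1]),i) for i in range(4)]);d=P[e[1]]-P[e[1]-1]
    yaw=np.arctan2(d[1],d[0])+np.pi/2
    print(a,np.round(r[0]),np.round(P.mean(0),4),'grip yaw',yaw%np.pi)
plan([.5215,-.104,.148],2.2)
E
```

```text
369.0 [235. 346.] [ 0.6265 -0.0761] grip yaw 1.1538740385902653
1045.0 [281. 229.] [ 0.5196 -0.1085] grip yaw 2.1492506753009275
t 11.57 p [ 0.519  -0.1115  0.2281] q [-0.3154  0.9489  0.0011 -0.0012] F [-0.4  0.3 -0.4] op 0.585 ff 0.0 qp [-0.4  -0.01  1.95 -0.    1.21 -2.62]
shift [-0.0066  0.0043  0.0801] rows 1.29 tilt [-0.003  0.001 -1.   ]
yaw_y 2.213 turn z 0.013 alt -3.129
```

Request:
drive_tool(moves=[[[0, 0, 0.03], [-0.005, 0.003, 0.04], 0.05], [[0, 0, 0], [0, 0, 0.039], 0.05], [[0, 0, 0], [0, 0, 0], 0.0], [[0, 0, 0], [0, 0, 0], 0.0], [[0, 0, 0], [0, 0, 0], 0.0]])

```text
time: 12.2
eef_pos: [0.5224, -0.1067, 0.1513]
tcp_rot: [-0.296, 0.955, -0.0, 0.001]
contact_force: [-0.3, 0.2, -4.3]
opening: 0.162
finger_force: 39.9
```

Request:
drive_tool(moves=[[[0, 0, 0.15], [0, 0, 0], 0.0], [[0, 0, 0.15], [0, 0, 0], 0.0], [[0, 0, 0.15], [0, 0, 0], 0.0], [[0, 0, 0.15], [0, 0, 0], 0.0], [[0, 0, 0.15], [0, 0, 0], 0.0]])

```text
time: 12.82
eef_pos: [0.522, -0.1056, 0.1513]
tcp_rot: [0.076, 0.997, 0.001, -0.0]
contact_force: [-0.9, 2.9, -1.7]
opening: 0.156
finger_force: 38.9
```

Request:
drive_tool(moves=[[[0, 0, 0.15], [0, 0, 0], 0.0], [[0, 0, 0.15], [0, 0, 0], 0.0], [[0, 0, 0.15], [0, 0, 0], 0.0], [[0, 0, 0.15], [0, 0, 0], 0.0], [[0, 0, 0.1], [0, 0, 0], 0.0]])

```text
time: 13.45
eef_pos: [0.5226, -0.1045, 0.1513]
tcp_rot: [0.412, 0.911, 0.002, -0.0]
contact_force: [1.8, 5.3, -2.5]
opening: 0.148
finger_force: 38.9
```

```bash
python3 - <<'E'
from h import *
plan([.5215,-.104,.148],.77);print(ctrl.get_state()['wrist_torque'])
E
```

```text
t 13.45 p [ 0.5226 -0.1045  0.1513] q [ 0.4125  0.911   0.0023 -0.    ] F [ 1.8  5.3 -2.5] op 0.148 ff 38.9 qp [-0.39  0.08  2.01  0.01  1.06 -1.11]
shift [ 0.0011 -0.0005  0.0033] rows 0.06 tilt [ 0.002  0.004 -1.   ]
yaw_y 0.72 turn z -0.05 alt 3.092
[ 1.06445006 -0.25684416  0.15254274]
```

Request:
drive_tool(moves=[[[0, 0, 0.08], [0, 0, 0], 0.0], [[0, 0, 0.04], [0, 0, 0], 0.0], [[0, 0, 0], [0, 0, 0], 0.0]])

```text
time: 13.82
eef_pos: [0.5225, -0.1043, 0.1514]
tcp_rot: [0.461, 0.887, 0.001, -0.0]
contact_force: [1.8, 7.6, -2.8]
opening: 0.154
finger_force: 58.8
```

```bash
python3 - <<'E'
from h import *
plan([.5215,-.104,.148],.77);print(ctrl.get_state()['wrist_torque'])
E
```

```text
t 13.82 p [ 0.5225 -0.1043  0.1514] q [ 4.613e-01  8.873e-01  1.400e-03 -2.000e-04] F [ 1.8  7.6 -2.8] op 0.154 ff 58.8 qp [-0.39  0.08  2.01  0.    1.06 -1.  ]
shift [ 0.0008 -0.0007  0.0034] rows 0.06 tilt [ 0.001  0.003 -1.   ]
yaw_y 0.612 turn z -0.158 alt 2.984
[ 1.22494661 -0.24627182  1.58498703]
```

Request:
drive_tool(moves=[[[0, 0, -0.12], [0, 0, 0], 0.0], [[0, 0, 0], [0, 0, 0], 0.055], [[0, 0, 0], [0, 0, 0], 0.055], [[0, 0, 0], [0, 0, -0.06], 0.055], [[0, 0, 0], [0, 0, -0.06], 0.055]])

```text
time: 14.45
eef_pos: [0.5218, -0.1068, 0.2719]
tcp_rot: [0.412, 0.911, -0.0, -0.0]
contact_force: [1.2, -1.0, 0.5]
opening: 0.645
finger_force: 0.0
```

```bash
python3 - <<'E'
from h import *
plan([.47,-.25,.27],-.166)
E
```

```text
t 14.45 p [ 0.5218 -0.1068  0.2719] q [ 4.116e-01  9.114e-01 -2.000e-04 -2.000e-04] F [ 1.2 -1.   0.5] op 0.645 ff 0.0 qp [-0.39 -0.05  1.9  -0.    1.29 -1.11]
shift [-0.0732 -0.1335  0.0019] rows 2.44 tilt [-0.001 -0.    -1.   ]
yaw_y 0.722 turn z 0.888 alt -2.253
```

Request:
drive_tool(moves=[[[0, 0, 0], [-0.025, -0.045, 0], 0.055], [[0, 0, 0], [-0.025, -0.045, 0], 0.055], [[0, 0, 0], [-0.023, -0.044, 0], 0.055], [[0, 0, 0.18], [0, 0, 0], 0.055], [[0, 0, 0.18], [0, 0, 0], 0.055]])

```text
time: 15.08
eef_pos: [0.4697, -0.2514, 0.2713]
tcp_rot: [0.571, 0.821, -0.0, 0.001]
contact_force: [-0.6, 0.4, 0.2]
opening: 0.641
finger_force: 0.0
```

Request:
drive_tool(moves=[[[0, 0, 0.18], [0, 0, 0], 0.055], [[0, 0, 0.18], [0, 0, 0], 0.055], [[0, 0, 0.17], [0, 0, 0], 0.055], [[0, 0, 0], [0, 0, 0], 0.055]])

```text
time: 15.58
eef_pos: [0.4701, -0.2504, 0.2712]
tcp_rot: [0.763, 0.646, -0.0, 0.001]
contact_force: [0.1, -0.7, 0.1]
opening: 0.644
finger_force: 0.0
```

```bash
python3 - <<'E'
from h import *
st();c=wrist('w4.png')
h=cv2.cvtColor(c['image'],cv2.COLOR_RGB2HSV)
mat=cv2.inRange(h,(100,100,20),(125,255,255));cs,_=cv2.findContours(mat,cv2.RETR_EXTERNAL,cv2.CHAIN_APPROX_NONE)
print([ (cv2.contourArea(x),cv2.boundingRect(x)) for x in cs if cv2.contourArea(x)>300])
E
```

```text
t 15.57 p [ 0.4701 -0.2504  0.2712] q [ 0.763   0.6464 -0.      0.0008] F [ 0.1 -0.7  0.1] op 0.644 ff 0.0 qp [-0.68 -0.05  1.9  -0.    1.29 -0.51]
[(18048.0, (226, 139, 159, 153)), (315.5, (289, 9, 42, 33)), (633.5, (506, 0, 54, 16))]
```

View pics/w4.png

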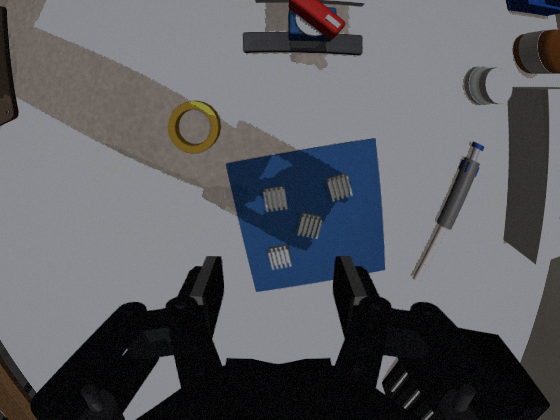

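Four sinks on the mat at (275,199), (340,188), (310,226) and (280,257). I locate them as non-blue blobs within the mat hull.

```bash
cat >> h.py <<'E'
def sinks(c,z=.012):
    h=cv2.cvtColor(c['image'],cv2.COLOR_RGB2HSV);mat=cv2.inRange(h,(100,100,10),(125,255,255))
    mat[:60]=0
    cs,_=cv2.findContours(mat,cv2.RETR_EXTERNAL,cv2.CHAIN_APPROX_NONE)
    hull=cv2.convexHull(max(cs,key=cv2.contourArea))
    k=np.zeros_like(mat);cv2.fillPoly(k,[hull],255);k=cv2.erode(k,np.ones((7,7)))
    m=k&cv2.inRange(h,(0,0,60),(180,110,255));m=cv2.morphologyEx(m,cv2.MORPH_CLOSE,np.ones((5,5)))
    cs,_=cv2.findContours(m,cv2.RETR_EXTERNAL,cv2.CHAIN_APPROX_NONE);out=[]
    for x in cs:
        if cv2.contourArea(x)<100: continue
        q=np.array([plane(c,*p[0],z)[:2] for p in x])*1000
        r=cv2.minAreaRect(q.astype(np.float32));out.append(np.array(r[0])/1000)
        print('sink px',np.round(cv2.minAreaRect(x)[0]),'pos',np.round(out[-1],4),'size',np.round(r[1],1),'ang',round(r[2],1))
    return out
E
python3 - <<'E'
from h import *
sinks(wrist())
E
```

```text
sink px [279. 257.] pos [ 0.4515 -0.3703] size [28.3 34.6] ang 1.4
sink px [310. 226.] pos [ 0.4976 -0.3327] size [31.  27.3] ang 68.2
sink px [275. 199.] pos [ 0.4594 -0.2897] size [30.4 28. ] ang 88.8
sink px [340. 187.] pos [ 0.5413 -0.2876] size [27.1 30.5] ang 8.5
```

```bash
python3 - <<'E'
from h import *
plan([.4594,-.2897,.10],-.02)
E
```

```text
t 15.68 p [ 0.4701 -0.2503  0.2709] q [7.627e-01 6.468e-01 0.000e+00 5.000e-04] F [-0.6 -0.6 -0. ] op 0.647 ff 0.0 qp [-0.68 -0.05  1.9  -0.    1.29 -0.52]
shift [-0.0405 -0.0042  0.1709] rows 2.81 tilt [ 0.001 -0.001 -1.   ]
yaw_y -0.164 turn z -0.144 alt 2.997
```

Request:
drive_tool(moves=[[[0, 0, 0], [-0.03, -0.004, 0.045], 0.055], [[0, 0, 0], [-0.01, 0, 0.06], 0.055], [[0, 0, -0.14], [0, 0, 0.06], 0.055], [[0, 0, 0], [0, 0, 0.005], 0.055]])

```text
time: 16.18
eef_pos: [0.4565, -0.2863, 0.0955]
tcp_rot: [0.716, 0.698, -0.0, -0.006]
contact_force: [-0.4, -0.1, 0.1]
opening: 0.642
finger_force: 0.0
```

```bash
python3 - <<'E'
from h import *
sinks(wrist('w5.png'))
plan([.4594,-.2897,.024],-.02)
E
```

```text
sink px [277. 318.] pos [ 0.452  -0.3709] size [27.8 39.3] ang 1.2
sink px [323. 274.] pos [ 0.4876 -0.331 ] size [16.3 38.1] ang 1.5
sink px [286. 226.] pos [ 0.4604 -0.2901] size [32.2 28.3] ang 88.6
sink px [398. 220.] pos [ 0.5418 -0.2884] size [31.7 33.7] ang 8.1
t 16.23 p [ 0.4582 -0.2877  0.0982] q [ 7.168e-01  6.973e-01 -2.000e-04 -2.700e-03] F [ 0.1 -0.6  0.8] op 0.644 ff 0.0 qp [-0.75  0.17  2.01 -0.    0.96 -0.72]
shift [-0.0023  0.0015  0.0742] rows 1.19 tilt [-0.004  0.004 -1.   ]
yaw_y -0.027 turn z -0.007 alt 3.134
```

View pics/w5.png

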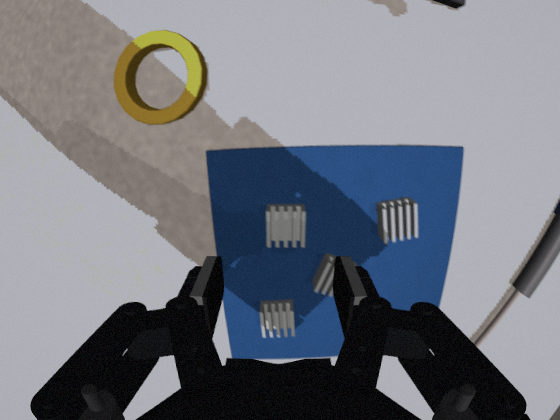

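Sink C is at (286,226), nicely between the fingers. Descend and grip.

Request:
drive_tool(moves=[[[0, 0, 0], [-0.002, 0.002, 0.03], 0.05], [[0, 0, 0], [0, 0, 0.03], 0.05], [[0, 0, 0], [0, 0, 0.014], 0.05], [[0, 0, 0], [0, 0, 0], 0.015], [[0, 0, 0], [0, 0, 0], 0.015]], grip_force=30)

```text
time: 16.85
eef_pos: [0.4628, -0.2919, 0.0285]
tcp_rot: [0.716, 0.698, 0.0, 0.002]
contact_force: [0.3, 0.2, -0.4]
opening: 0.289
finger_force: 31.6
```

Request:
drive_tool(moves=[[[0, 0, 0], [0, 0, 0], 0.015], [[0, 0, 0], [0, 0, -0.02], 0.015]])

```text
time: 17.1
eef_pos: [0.4608, -0.2902, 0.046]
tcp_rot: [0.716, 0.698, -0.0, -0.001]
contact_force: [-0.1, -0.5, -0.7]
opening: 0.29
finger_force: 31.6
```

```bash
python3 - <<'E'
from h import *
print(fw(0,.04,.2));plan(fw(0,.04,.2),-.166)
E
```

```text
[0.55060955 0.06945014 0.2       ]
t 17.1 p [ 0.4608 -0.2902  0.046 ] q [ 7.163e-01  6.978e-01 -1.000e-04 -1.100e-03] F [-0.1 -0.5 -0.7] op 0.29 ff 31.6 qp [-0.75  0.26  2.02 -0.    0.86 -0.72]
shift [ 0.3621  0.0802 -0.1536] rows 6.42 tilt [-0.002  0.002 -1.   ]
yaw_y -0.026 turn z 0.14 alt -3.002
```

Request:
drive_tool(moves=[[[0, 0, 0], [0, 0, -0.06], 0.015], [[0, 0, 0], [0.03, 0, -0.054], 0.015], [[0, 0, 0], [0.05, 0.01, -0.035], 0.015], [[0, 0, 0], [0.055, 0.015, -0.005], 0.015], [[0, 0, 0], [0.055, 0.015, 0], 0.015]])

```text
time: 17.73
eef_pos: [0.5072, -0.1006, 0.2026]
tcp_rot: [0.717, 0.698, 0.001, 0.002]
contact_force: [0.9, -1.0, 0.1]
opening: 0.294
finger_force: 31.6
```

Request:
drive_tool(moves=[[[0, 0, 0], [0.055, 0.015, 0], 0.015], [[0, 0, 0], [0.055, 0.015, 0], 0.015], [[0, 0, 0], [0.055, 0.01, 0], 0.015], [[0, 0, 0.14], [0, 0, 0], 0.015], [[0, 0, 0], [0, 0, 0], 0.015]])

```text
time: 18.35
eef_pos: [0.5506, 0.0628, 0.2007]
tcp_rot: [0.762, 0.647, 0.0, 0.0]
contact_force: [0.4, -0.8, -0.7]
opening: 0.293
finger_force: 31.6
```

```bash
cat >> h.py <<'E'
def chips(c,lim=.012):
    h=cv2.cvtColor(c['image'],cv2.COLOR_RGB2HSV)
    m=cv2.inRange(h,(0,0,0),(180,255,75))
    cs,_=cv2.findContours(m,cv2.RETR_CCOMP,cv2.CHAIN_APPROX_NONE)
    for x in cs:
        q=np.array([plane(c,*p[0],.099)[:2] for p in x])*1000
        if len(q)<30: continue
        r=cv2.minAreaRect(q.astype(np.float32))
        if not(20<min(r[1]) and max(r[1])<36): continue
        print('dark px',np.round(cv2.minAreaRect(x)[0]),np.round(np.array(r[0])/1000,4),np.round(r[1],1),'ang',round(r[2],1))
E
python3 - <<'E'
from h import *
st();chips(wrist('w6.png'));print([fw(0,y,.1)[:2].round(4) for y in(-.08,-.04,0,.04,.08)])
E
```

```text
t 18.35 p [0.5506 0.0628 0.2007] q [7.623e-01 6.472e-01 1.000e-04 2.000e-04] F [ 0.4 -0.8 -0.7] op 0.293 ff 31.6 qp [-0.07  0.07  1.92 -0.    1.16  0.09]
dark px [279. 330.] [ 0.5327 -0.0503] [28.  27.5] ang 80.5
dark px [280. 204.] [0.5525 0.0679] [28. 28.] ang 80.6
dark px [280. 151.] [0.5592 0.1068] [27.3 27.5] ang 80.6
[array([ 0.5308, -0.0489]), array([ 0.5374, -0.0095]), array([0.544, 0.03 ]), array([0.5506, 0.0695]), array([0.5572, 0.1089])]
```

View pics/w6.png

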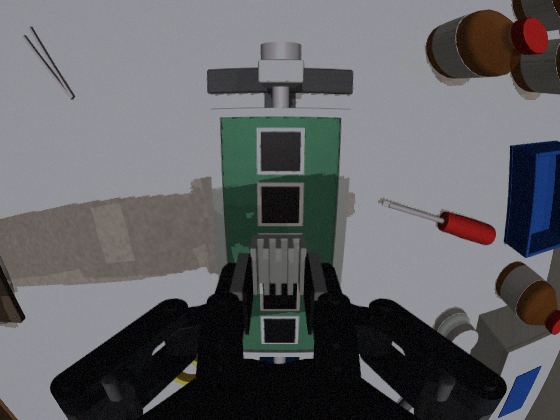

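Chip frames read at (280,204), (280,151) and (279,330). I place this sink on the (280,204) chip.

Request:
drive_tool(moves=[[[0, 0, 0], [0.005, 0.001, 0.03], 0.015], [[0, 0, 0], [0, 0, 0.03], 0.015], [[0, 0, 0], [0, 0, 0.012], 0.015], [[0, 0, 0], [0, 0, 0], 0.015]])

```text
time: 18.9
eef_pos: [0.552, 0.0662, 0.1278]
tcp_rot: [0.763, 0.646, -0.001, -0.001]
contact_force: [-0.5, 0.1, -0.3]
opening: 0.294
finger_force: 31.6
```

Request:
drive_tool(moves=[[[0, 0, 0], [0, 0, 0.003], 0.015], [[0, 0, 0], [0, 0, 0], 0.015]])

```text
time: 19.15
eef_pos: [0.5531, 0.0667, 0.1264]
tcp_rot: [0.763, 0.646, 0.001, 0.001]
contact_force: [-0.7, 0.2, 0.2]
opening: 0.295
finger_force: 31.6
```

Request:
drive_tool(moves=[[[0, 0, 0], [0.001, 0, 0.002], 0.015], [[0, 0, 0], [0, 0, 0.0], 0.015]])

```text
time: 19.4
eef_pos: [0.5533, 0.0678, 0.1242]
tcp_rot: [0.763, 0.646, 0.001, 0.001]
contact_force: [-0.0, 0.1, 2.2]
opening: 0.289
finger_force: 31.9
```

Request:
drive_tool(moves=[[[0, 0, 0], [0, 0, 0.002], 0.015], [[0, 0, 0], [0, 0, 0.0], 0.015]])

```text
time: 19.65
eef_pos: [0.5534, 0.0678, 0.1241]
tcp_rot: [0.763, 0.646, 0.0, 0.0]
contact_force: [-4.0, -0.7, 11.9]
opening: 0.289
finger_force: 32.9
```

Request:
drive_tool(moves=[[[0, 0, 0], [0, 0, -0.002], 0.045], [[0, 0, 0], [0, 0, 0], 0.045], [[0, 0, 0], [0, 0, -0.05], 0.045], [[0, 0, 0], [-0.02, 0, -0.05], 0.045], [[0, 0, 0], [-0.055, 0.008, 0], 0.045]])

```text
time: 20.27
eef_pos: [0.5507, -0.0071, 0.2286]
tcp_rot: [0.762, 0.648, 0.003, 0.004]
contact_force: [1.5, 0.6, 0.4]
opening: 0.527
finger_force: 0.0
```

Request:
drive_tool(moves=[[[0, 0, 0], [-0.06, 0.008, 0], 0.045], [[0, 0, 0], [-0.06, 0.01, 0], 0.045], [[0, 0, 0], [-0.06, 0.01, 0], 0.045], [[0, 0, 0], [-0.06, 0.01, 0.02], 0.045], [[0, 0, 0], [-0.037, 0, 0.05], 0.05]])

```text
time: 20.9
eef_pos: [0.5414, -0.2897, 0.156]
tcp_rot: [0.764, 0.645, 0.001, 0.004]
contact_force: [0.8, -0.6, -1.3]
opening: 0.585
finger_force: 0.0
```

Request:
drive_tool(moves=[[[0, 0, -0.16], [0, 0, 0.02], 0.05], [[0, 0, -0.155], [0, 0, 0.02], 0.05], [[0, 0, 0], [0, 0, 0], 0.05]])

```text
time: 21.28
eef_pos: [0.5382, -0.2845, 0.1109]
tcp_rot: [0.653, 0.757, -0.0, -0.003]
contact_force: [-0.1, 0.0, 0.3]
opening: 0.584
finger_force: 0.0
```

```bash
python3 - <<'E'
from h import *
o=sinks(wrist())
p=min(o,key=lambda p:abs(p[0]-.5413)+abs(p[1]+.288));plan([*p,.025],.15)
E
```

```text
sink px [164. 291.] pos [ 0.4515 -0.3707] size [31.5 38.4] ang 0.6
sink px [221. 259.] pos [ 0.4982 -0.33  ] size [30.9 28. ] ang 69.6
sink px [282. 217.] pos [ 0.541  -0.2875] size [27.6 31.5] ang 8.4
t 21.32 p [ 0.5392 -0.285   0.1126] q [ 6.535e-01  7.569e-01 -1.000e-04 -1.300e-03] F [ 0.  -0.8  0.6] op 0.585 ff 0.0 qp [-0.65  0.29  1.84  0.    1.02 -0.8 ]
shift [-0.0029  0.0016  0.0876] rows 1.4 tilt [-0.002  0.002 -1.   ]
yaw_y 0.146 turn z -0.004 alt 3.138
```

Request:
drive_tool(moves=[[[0, 0, 0], [-0.003, 0.002, 0.045], 0.05], [[0, 0, 0], [0, 0, 0.04], 0.05], [[0, 0, 0], [0, 0, 0.004], 0.05], [[0, 0, 0], [0, 0, 0], 0.015], [[0, 0, 0], [0, 0, 0], 0.015]])

```text
time: 21.95
eef_pos: [0.5439, -0.2893, 0.0277]
tcp_rot: [0.653, 0.758, 0.0, 0.002]
contact_force: [0.1, -0.3, -1.0]
opening: 0.288
finger_force: 32.1
```

Request:
drive_tool(moves=[[[0, 0, 0], [0, 0, 0], 0.015], [[0, 0, 0], [0, 0, -0.05], 0.015], [[0, 0, 0.16], [0, 0, -0.06], 0.015], [[0, 0, 0.155], [0, 0, -0.06], 0.015], [[0, 0, 0], [0, 0, 0], 0.015]])

```text
time: 22.58
eef_pos: [0.5454, -0.2905, 0.2034]
tcp_rot: [0.763, 0.646, 0.002, 0.007]
contact_force: [-0.5, 0.1, -0.2]
opening: 0.289
finger_force: 32.1
```

```bash
python3 - <<'E'
from h import *
plan([.5459,.0285,.13],-.166)
E
```

```text
t 22.57 p [ 0.5454 -0.2905  0.2034] q [0.7634 0.6459 0.0016 0.0074] F [-0.5  0.1 -0.2] op 0.289 ff 32.1 qp [-0.65  0.19  1.77  0.    1.16 -0.49]
shift [ 0.3152 -0.0533  0.0705] rows 5.24 tilt [ 0.012 -0.009 -1.   ]
yaw_y -0.166 turn z -0.0 alt 3.141
```

Request:
drive_tool(moves=[[[0, 0, 0], [0.06, -0.01, 0], 0.015], [[0, 0, 0], [0.06, -0.01, 0], 0.015], [[0, 0, 0], [0.06, -0.01, 0], 0.015], [[0, 0, 0], [0.06, -0.01, 0], 0.015], [[0, 0, 0], [0.06, -0.01, 0], 0.015]])

```text
time: 23.2
eef_pos: [0.5417, 0.0179, 0.1943]
tcp_rot: [0.763, 0.646, -0.0, -0.0]
contact_force: [0.1, -0.9, -0.1]
opening: 0.294
finger_force: 32.1
```

Request:
drive_tool(moves=[[[0, 0, 0], [0.015, -0.003, 0.03], 0.015], [[0, 0, 0], [0, 0, 0.035], 0.015], [[0, 0, 0], [0, 0, 0.003], 0.015], [[0, 0, 0], [0, 0, 0], 0.015], [[0, 0, 0], [0, 0, 0], 0.015]])

```text
time: 23.82
eef_pos: [0.5427, 0.0308, 0.1281]
tcp_rot: [0.763, 0.646, 0.001, 0.001]
contact_force: [-0.2, 0.4, 0.1]
opening: 0.291
finger_force: 32.1
```

```bash
python3 - <<'E'
from h import *
plan([.5459,.0285,.1245],-.166)
E
```

```text
t 23.82 p [0.5427 0.0308 0.1281] q [7.635e-01 6.459e-01 6.000e-04 7.000e-04] F [-0.2  0.4  0.1] op 0.291 ff 32.1 qp [-0.13  0.13  1.99 -0.    1.01  0.04]
shift [-0.0017  0.0035  0.0036] rows 0.09 tilt [ 0.002 -0.    -1.   ]
yaw_y -0.167 turn z -0.001 alt 3.141
```

Request:
drive_tool(moves=[[[0, 0, 0], [-0.002, 0.004, 0.002], 0.015], [[0, 0, 0], [0, 0, 0.002], 0.015], [[0, 0, 0], [0, 0, 0.0], 0.015]])

```text
time: 24.2
eef_pos: [0.5462, 0.0283, 0.1233]
tcp_rot: [0.763, 0.646, 0.0, 0.001]
contact_force: [0.5, -0.9, 1.3]
opening: 0.292
finger_force: 32.3
```

Request:
drive_tool(moves=[[[0, 0, 0], [0, 0, 0.001], 0.015], [[0, 0, 0], [0, 0, 0], 0.015]])

```text
time: 24.45
eef_pos: [0.5462, 0.0283, 0.1233]
tcp_rot: [0.763, 0.646, 0.0, 0.001]
contact_force: [-1.0, -0.5, 6.3]
opening: 0.29
finger_force: 32.9
```

Request:
drive_tool(moves=[[[0, 0, 0], [0, 0, -0.002], 0.045], [[0, 0, 0], [0, 0, 0], 0.045], [[0, 0, 0], [0, 0, -0.05], 0.045], [[0, 0, 0], [-0.02, 0, -0.05], 0.045], [[0, 0, 0], [-0.06, 0.002, 0], 0.045]])

```text
time: 25.08
eef_pos: [0.5371, -0.0503, 0.2292]
tcp_rot: [0.762, 0.648, 0.003, 0.004]
contact_force: [0.6, 0.1, 0.6]
opening: 0.525
finger_force: 0.0
```

Request:
drive_tool(moves=[[[0, 0, 0], [-0.06, 0.002, 0], 0.045], [[0, 0, 0], [-0.06, 0.002, 0], 0.045], [[0, 0, 0], [-0.06, 0.003, 0], 0.045], [[0, 0, 0], [-0.06, 0.003, 0.02], 0.05], [[0, 0, 0], [-0.042, 0, 0.045], 0.05]])

```text
time: 25.7
eef_pos: [0.4986, -0.3334, 0.161]
tcp_rot: [0.764, 0.645, 0.0, 0.003]
contact_force: [0.6, -0.6, 0.7]
opening: 0.582
finger_force: 0.0
```

Request:
drive_tool(moves=[[[0, 0, 0.1], [0, 0, 0.025], 0.05], [[0, 0, 0.09], [0, 0, 0.025], 0.05], [[0, 0, 0], [0, 0, 0], 0.05]])

```text
time: 26.08
eef_pos: [0.496, -0.3282, 0.1059]
tcp_rot: [0.821, 0.571, -0.001, -0.003]
contact_force: [-0.7, -0.0, 0.5]
opening: 0.584
finger_force: 0.0
```

```bash
python3 - <<'E'
from h import *
o=sinks(wrist())
p=min(o,key=lambda p:abs(p[0]-.498)+abs(p[1]+.331));plan([*p,.025],-.36)
E
```

```text
sink px [246. 280.] pos [ 0.4519 -0.371 ] size [31.6 35.1] ang 2.1
sink px [346. 273.] pos [ 0.5287 -0.3935] size [39.9  8. ] ang 89.9
sink px [282. 220.] pos [ 0.4969 -0.3325] size [32.1 28. ] ang 68.7
t 26.12 p [ 0.4971 -0.329   0.1079] q [ 8.207e-01  5.714e-01 -3.000e-04 -1.400e-03] F [ 0.2  0.3 -0.2] op 0.581 ff 0.0 qp [-0.75  0.27  1.87  0.    1.   -0.4 ]
shift [-0.0035  0.0012  0.0829] rows 1.33 tilt [-0.002  0.002 -1.   ]
yaw_y -0.354 turn z 0.006 alt -3.136
```

Request:
drive_tool(moves=[[[0, 0, 0], [-0.0035, 0.001, 0.04], 0.05], [[0, 0, 0], [0, 0, 0.04], 0.05], [[0, 0, 0], [0, 0, 0.004], 0.05], [[0, 0, 0], [0, 0, 0], 0.015], [[0, 0, 0], [0, 0, 0], 0.015]])

```text
time: 26.75
eef_pos: [0.499, -0.3345, 0.0279]
tcp_rot: [0.821, 0.571, 0.001, 0.002]
contact_force: [-0.2, -0.5, 0.2]
opening: 0.291
finger_force: 32.0
```

Request:
drive_tool(moves=[[[0, 0, 0], [0, 0, 0], 0.015], [[0, 0, 0], [0, 0, -0.05], 0.015], [[0, 0, -0.1], [0, 0, -0.06], 0.015], [[0, 0, -0.09], [0, 0, -0.06], 0.015], [[0, 0, 0], [0, 0, 0], 0.015]])

```text
time: 27.38
eef_pos: [0.5003, -0.3358, 0.2034]
tcp_rot: [0.763, 0.646, 0.001, 0.007]
contact_force: [-0.6, 0.2, -0.6]
opening: 0.293
finger_force: 32.0
```

```bash
python3 - <<'E'
from h import *
plan([.5393,-.011,.13],-.166)
E
```

```text
t 27.38 p [ 0.5003 -0.3358  0.2034] q [0.7631 0.6462 0.0008 0.0074] F [-0.6  0.2 -0.6] op 0.293 ff 32.0 qp [-0.76  0.16  1.81 -0.    1.16 -0.59]
shift [ 0.3274 -0.016   0.0705] rows 5.36 tilt [ 0.011 -0.01  -1.   ]
yaw_y -0.165 turn z 0.001 alt -3.141
```

Request:
drive_tool(moves=[[[0, 0, 0], [0.06, -0.002, 0], 0.015], [[0, 0, 0], [0.06, -0.002, 0], 0.015], [[0, 0, 0], [0.06, -0.003, 0], 0.015], [[0, 0, 0], [0.06, -0.003, 0], 0.015], [[0, 0, 0], [0.06, -0.003, 0], 0.015]])

```text
time: 28.0
eef_pos: [0.5336, -0.0332, 0.1944]
tcp_rot: [0.764, 0.646, -0.0, -0.0]
contact_force: [-0.5, -0.7, -0.1]
opening: 0.292
finger_force: 32.0
```

Request:
drive_tool(moves=[[[0, 0, 0], [0.025, 0, 0.03], 0.015], [[0, 0, 0], [0, 0, 0.035], 0.015], [[0, 0, 0], [0, 0, 0.003], 0.015], [[0, 0, 0], [0, 0, 0], 0.015], [[0, 0, 0], [0, 0, 0], 0.015]])

```text
time: 28.62
eef_pos: [0.5389, -0.0112, 0.1283]
tcp_rot: [0.764, 0.646, 0.0, 0.001]
contact_force: [0.4, -0.6, -0.7]
opening: 0.295
finger_force: 32.0
```

```bash
python3 - <<'E'
from h import *
plan([.5393,-.011,.1245],-.166)
E
```

```text
t 28.62 p [ 0.5389 -0.0112  0.1283] q [7.636e-01 6.457e-01 5.000e-04 7.000e-04] F [ 0.4 -0.6 -0.7] op 0.295 ff 32.0 qp [-0.21  0.12  2.01 -0.    1.01 -0.04]
shift [0.0003 0.0004 0.0038] rows 0.06 tilt [ 0.002 -0.    -1.   ]
yaw_y -0.167 turn z -0.001 alt 3.141
```

Request:
drive_tool(moves=[[[0, 0, 0], [0, 0, 0.002], 0.015], [[0, 0, 0], [0, 0, 0.002], 0.015], [[0, 0, 0], [0, 0, 0.001], 0.015], [[0, 0, 0], [0, 0, 0], 0.015]])

```text
time: 29.12
eef_pos: [0.5386, -0.0108, 0.1235]
tcp_rot: [0.763, 0.646, -0.0, 0.0]
contact_force: [-3.6, -0.0, 6.8]
opening: 0.295
finger_force: 32.7
```

Request:
drive_tool(moves=[[[0, 0, 0], [0, 0, -0.001], 0.045], [[0, 0, 0], [0, 0, 0], 0.045], [[0, 0, 0], [0, 0, -0.05], 0.045], [[0, 0, 0], [-0.02, 0, -0.05], 0.045], [[0, 0, 0], [-0.06, -0.005, 0], 0.045]])

```text
time: 29.75
eef_pos: [0.5232, -0.0888, 0.2286]
tcp_rot: [0.762, 0.648, 0.003, 0.005]
contact_force: [1.8, -0.9, -1.0]
opening: 0.533
finger_force: 0.0
```

Request:
drive_tool(moves=[[[0, 0, 0], [-0.06, -0.005, 0], 0.045], [[0, 0, 0], [-0.06, -0.005, 0], 0.045], [[0, 0, 0], [-0.06, -0.005, 0], 0.045], [[0, 0, 0], [-0.06, -0.005, 0.02], 0.05], [[0, 0, 0], [-0.049, -0.002, 0.035], 0.05]])

```text
time: 30.38
eef_pos: [0.4509, -0.3723, 0.1695]
tcp_rot: [0.764, 0.646, 0.0, 0.002]
contact_force: [1.2, -1.0, 0.0]
opening: 0.588
finger_force: 0.0
```

Request:
drive_tool(moves=[[[0, 0, -0.1], [0, 0, 0.025], 0.05], [[0, 0, -0.086], [0, 0, 0.025], 0.05], [[0, 0, 0], [0, 0, 0], 0.05]])

```text
time: 30.75
eef_pos: [0.4495, -0.3678, 0.1154]
tcp_rot: [0.701, 0.714, 0.0, -0.003]
contact_force: [0.5, 0.9, 0.4]
opening: 0.588
finger_force: 0.0
```

```bash
python3 - <<'E'
from h import *
o=sinks(wrist())
p=min(o,key=lambda p:abs(p[0]-.4515)+abs(p[1]+.371));plan([*p,.025],.02)
E
```

```text
sink px [282. 215.] pos [ 0.4522 -0.3711] size [27.6 32.3] ang 2.4
t 30.8 p [ 0.4505 -0.3686  0.1174] q [ 7.005e-01  7.136e-01  1.000e-04 -1.300e-03] F [ 0.   0.4 -0.2] op 0.584 ff 0.0 qp [-0.86  0.23  1.9  -0.    1.01 -0.88]
shift [-0.0026  0.0018  0.0923] rows 1.48 tilt [-0.002  0.002 -1.   ]
yaw_y 0.018 turn z -0.002 alt 3.14
```

Request:
drive_tool(moves=[[[0, 0, 0], [-0.0025, 0.002, 0.05], 0.05], [[0, 0, 0], [0, 0, 0.04], 0.05], [[0, 0, 0], [0, 0, 0.004], 0.05], [[0, 0, 0], [0, 0, 0], 0.015], [[0, 0, 0], [0, 0, 0], 0.015]])

```text
time: 31.42
eef_pos: [0.4545, -0.3732, 0.0273]
tcp_rot: [0.7, 0.714, -0.0, 0.003]
contact_force: [0.1, 0.7, -0.3]
opening: 0.297
finger_force: 32.0
```

Request:
drive_tool(moves=[[[0, 0, 0], [0, 0, 0], 0.015], [[0, 0, 0], [0, 0, -0.05], 0.015], [[0, 0, 0.1], [0, 0, -0.06], 0.015], [[0, 0, 0.086], [0, 0, -0.06], 0.015], [[0, 0, 0], [0, 0, 0], 0.015]])

```text
time: 32.05
eef_pos: [0.4556, -0.3745, 0.2026]
tcp_rot: [0.763, 0.646, 0.0, 0.007]
contact_force: [-0.0, 0.3, -0.1]
opening: 0.289
finger_force: 32.1
```

```bash
python3 - <<'E'
from h import *
plan([.5327,-.0503,.13],-.166)
E
```

```text
t 32.05 p [ 0.4556 -0.3745  0.2026] q [7.633e-01 6.460e-01 1.000e-04 7.400e-03] F [-0.   0.3 -0.1] op 0.289 ff 32.1 qp [-0.86  0.13  1.84 -0.    1.15 -0.69]
shift [0.3331 0.0216 0.0697] rows 5.46 tilt [ 0.01  -0.011 -1.   ]
yaw_y -0.166 turn z -0.0 alt 3.142
```

Request:
drive_tool(moves=[[[0, 0, 0], [0.06, 0.004, 0], 0.015], [[0, 0, 0], [0.06, 0.005, 0], 0.015], [[0, 0, 0], [0.06, 0.005, 0], 0.015], [[0, 0, 0], [0.06, 0.005, 0], 0.015], [[0, 0, 0], [0.06, 0.005, 0], 0.015]])

```text
time: 32.67
eef_pos: [0.5259, -0.0777, 0.1937]
tcp_rot: [0.763, 0.646, -0.0, -0.0]
contact_force: [0.5, -0.2, 0.5]
opening: 0.29
finger_force: 32.1
```

Request:
drive_tool(moves=[[[0, 0, 0], [0.031, 0, 0], 0.015], [[0, 0, 0], [0, 0, 0.03], 0.015], [[0, 0, 0], [0, 0, 0.037], 0.015], [[0, 0, 0], [0, 0, 0], 0.015], [[0, 0, 0], [0, 0, 0], 0.015]])

```text
time: 33.3
eef_pos: [0.5312, -0.0492, 0.1278]
tcp_rot: [0.763, 0.646, -0.0, -0.0]
contact_force: [0.4, 0.4, 0.1]
opening: 0.29
finger_force: 32.7
```

```bash
python3 - <<'E'
from h import *
plan([.5327,-.0503,.1245],-.166)
E
```

```text
t 33.3 p [ 0.5312 -0.0492  0.1278] q [ 7.633e-01  6.460e-01 -3.000e-04 -3.000e-04] F [0.4 0.4 0.1] op 0.29 ff 32.7 qp [-0.28  0.11  2.02 -0.    1.01 -0.12]
shift [-0.0008  0.0017  0.0033] rows 0.06 tilt [-0.001  0.    -1.   ]
yaw_y -0.166 turn z -0.0 alt 3.142
```

Request:
drive_tool(moves=[[[0, 0, 0], [-0.001, 0.0015, 0.002], 0.015], [[0, 0, 0], [0, 0, 0.002], 0.015], [[0, 0, 0], [0, 0, 0.001], 0.015], [[0, 0, 0], [0, 0, 0], 0.015]])

```text
time: 33.8
eef_pos: [0.5327, -0.0505, 0.1227]
tcp_rot: [0.763, 0.646, -0.0, 0.0]
contact_force: [-0.6, -0.3, 2.1]
opening: 0.292
finger_force: 32.9
```

Request:
drive_tool(moves=[[[0, 0, 0], [0, 0, -0.001], 0.045], [[0, 0, 0], [0, 0, 0], 0.045], [[0, 0, 0], [0, 0, -0.05], 0.045], [[0, 0, 0], [0, 0, -0.05], 0.0], [[0, 0, 0], [0, 0, 0], 0.0]])

```text
time: 34.42
eef_pos: [0.5355, -0.0511, 0.229]
tcp_rot: [0.763, 0.646, 0.003, 0.004]
contact_force: [0.9, 0.3, -0.3]
opening: 0.111
finger_force: 0.0
```

```bash
python3 - <<'E'
from h import *
st();t=snap('top');w=wrist()
a=cv2.resize(t['image'][165:265,200:400,::-1],(560,280),interpolation=cv2.INTER_CUBIC)
o=np.vstack([a,cv2.resize(w['image'][60:380,:,::-1],(560,320))]);cv2.imwrite('pics/chk.png',o)
E
```

```text
t 34.42 p [ 0.5355 -0.0511  0.229 ] q [0.7632 0.6461 0.003  0.0045] F [ 0.9  0.3 -0.3] op 0.111 ff 0.0 qp [-0.28 -0.01  1.94  0.    1.2  -0.12]
```

View pics/chk.png

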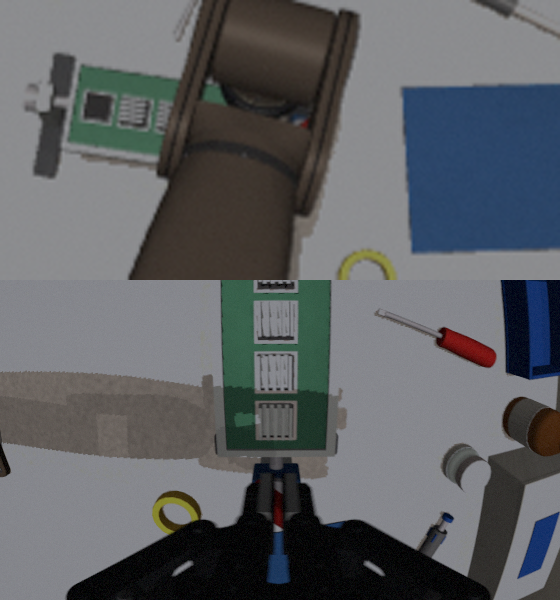

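All four sinks sit centred on their chips (wrist crop (276,290) to (276,420)) and the mat is empty. On to the timer.

```bash
python3 - <<'E'
from h import *
plan([.479,.342,.20])
E
```

```text
t 34.52 p [ 0.5328 -0.0504  0.2237] q [7.633e-01 6.461e-01 3.000e-04 4.000e-04] F [-0.7 -0.1 -0.9] op 0.001 ff 0.0 qp [-0.28 -0.    1.94  0.    1.2  -0.12]
shift [ 0.3781 -0.1179  0.0235] rows 6.35 tilt [ 0.001 -0.    -1.   ]
```

Request:
drive_tool(moves=[[[0, 0, 0], [0.054, -0.017, 0], 0.0], [[0, 0, 0], [0.054, -0.017, 0], 0.0], [[0, 0, 0], [0.054, -0.017, 0], 0.0], [[0, 0, 0], [0.054, -0.017, 0], 0.0], [[0, 0, 0], [0.054, -0.017, 0], 0.0]])

```text
time: 35.15
eef_pos: [0.4918, 0.2314, 0.2209]
tcp_rot: [0.763, 0.646, -0.002, -0.001]
contact_force: [2.1, -0.2, -0.8]
opening: 0.001
finger_force: 0.0
```

Request:
drive_tool(moves=[[[0, 0, 0], [0.054, -0.017, 0], 0.0], [[0, 0, 0], [0.054, -0.016, 0.02], 0.0], [[0, 0, 0], [0, 0, 0], 0.0], [[0, 0, 0], [0, 0, 0], 0.0]])

```text
time: 35.65
eef_pos: [0.4779, 0.3414, 0.2014]
tcp_rot: [0.763, 0.646, -0.002, -0.0]
contact_force: [-0.7, -0.0, 0.3]
opening: -0.001
finger_force: 0.0
```

```bash
python3 - <<'E'
from h import *
c=wrist()
for a,r in blobs(c,(5,140,80),(20,255,255),(150,80,420,350),60):
    P=np.array([plane(c,*p,.093)[:2] for p in cv2.boxPoints(r)]);print(a,np.round(r[0]),P.mean(0).round(4),np.ptp(P,axis=0).round(3))
plan([.479,.342,.112])
E
```

```text
1611.5 [280. 206.] [0.4786 0.3424] [0.041 0.041]
t 35.7 p [0.4786 0.341  0.2023] q [ 7.635e-01  6.458e-01 -1.000e-03 -1.000e-04] F [ 0.6 -0.4 -1. ] op 0.001 ff 0.0 qp [ 0.45  0.14  1.84 -0.    1.17  0.61]
shift [0.0012 0.0004 0.0903] rows 1.44 tilt [-0.002 -0.001 -1.   ]
```

Request:
drive_tool(moves=[[[0, 0, 0], [0.001, 0, 0.045], 0.0], [[0, 0, 0], [0, 0, 0.042], 0.0], [[0, 0, 0], [0, 0, 0.008], 0.0], [[0, 0, 0], [0, 0, 0.007], 0.0], [[0, 0, 0], [0, 0, 0.004], 0.0]])

```text
time: 36.33
eef_pos: [0.4799, 0.3423, 0.0998]
tcp_rot: [0.763, 0.646, 0.0, 0.001]
contact_force: [-3.2, -3.8, 6.7]
opening: 0.003
finger_force: 3.3
```

Request:
drive_tool(moves=[[[0, 0, 0], [0, 0, 0.002], 0.0], [[0, 0, 0], [0, 0, 0], 0.0]])

```text
time: 36.58
eef_pos: [0.4799, 0.3424, 0.0984]
tcp_rot: [0.763, 0.646, 0.0, 0.001]
contact_force: [-3.4, -4.1, 6.7]
opening: 0.001
finger_force: 3.5
```

Request:
drive_tool(moves=[[[0, 0, 0], [0, 0, 0.002], 0.0], [[0, 0, 0], [0, 0, 0.002], 0.0], [[0, 0, 0], [0, 0, 0], 0.0]])

```text
time: 36.95
eef_pos: [0.4802, 0.3426, 0.096]
tcp_rot: [0.763, 0.646, 0.0, 0.001]
contact_force: [-5.9, -5.1, 13.3]
opening: 0.001
finger_force: 6.3
```

Request:
drive_tool(moves=[[[0, 0, 0], [0, 0, 0.002], 0.0], [[0, 0, 0], [0, 0, 0], 0.0]])

```text
time: 37.2
eef_pos: [0.4803, 0.3426, 0.0959]
tcp_rot: [0.763, 0.646, -0.0, 0.001]
contact_force: [-10.1, -6.9, 21.0]
opening: 0.001
finger_force: 10.4
```

On the stop (the force climbs with no travel). Lift off, check, and hand in.

Request:
drive_tool(moves=[[[0, 0, 0], [0, 0, -0.04], 0.0], [[0, 0, 0], [0, 0, -0.05], 0.0], [[0, 0, 0], [0, 0, -0.04], 0.0], [[0, 0, 0], [0, 0, 0], 0.0], [[0, 0, 0], [0, 0, 0], 0.0]])

```text
time: 37.83
eef_pos: [0.4791, 0.3427, 0.22]
tcp_rot: [0.763, 0.646, 0.001, 0.0]
contact_force: [0.4, 0.8, -0.7]
opening: 0.001
finger_force: 0.0
```

```bash
python3 - <<'E'
from h import *
st();t=snap('top');s=snap('side')
a=cv2.resize(t['image'][165:265,200:400,::-1],(560,280),interpolation=cv2.INTER_CUBIC)
b=cv2.resize(s['image'][150:310,150:430,::-1],(560,320),interpolation=cv2.INTER_CUBIC)
cv2.imwrite('pics/fin.png',np.vstack([a,b]))
E
```

```text
t 37.83 p [0.4791 0.3427 0.22  ] q [7.635e-01 6.459e-01 8.000e-04 2.000e-04] F [ 0.4  0.8 -0.7] op 0.001 ff 0.0 qp [0.45 0.12 1.82 0.   1.2  0.62]
```

View pics/fin.png

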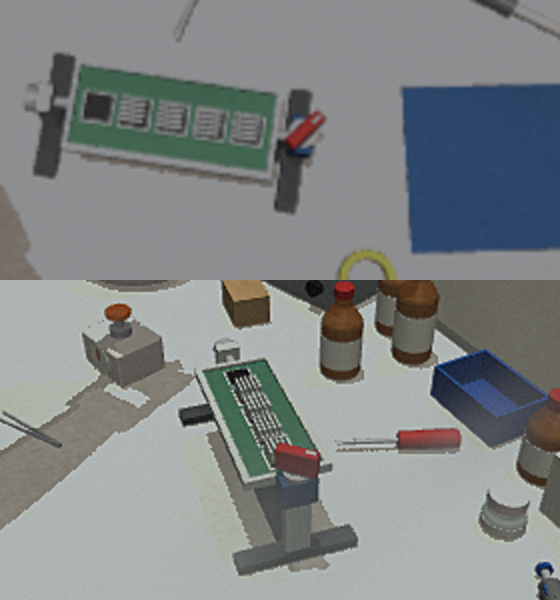

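The four sinks are on their chips ((134,110) to (246,128)), the knob at (306,130) is back at its locked angle, and the plunger is up at (118,312).

```bash
python3 -c "
from plant import ctrl
print(ctrl.sign_off())"
```

```text
the job is handed in; nothing more can be done
None
```

The job is handed in (the sign-off returned no verdict): the board is turned over and locked, all four heat sinks found on the mat are on chips, and the plunger was pressed to its stop and has come back up.

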